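Sweep the jig plate and hold a spring clip open around the sheet's edge

ROBOT

A 6-joint arm with a two-finger parallel gripper is mounted at the origin on the work surface. World frame = base frame: x ahead of the robot, y to its left, z up, the work surface at z = 0. Lengths are in m, angles in rad, forces in N, time in s.
With the tool pointing down it reaches from about 0.2 to 0.875 m from the base axis. Payload 3.4 kg.
Tool frame: the origin (TCP) lies on the centre line of the jaws, within the pads' length; the fingertips stand 25 mm ahead of it and the grasp point (between the pads) lies 6 mm ahead of it; z points along the fingers, y is the direction in which the jaws open and shut (so a half turn about z gives the same grasp; the last joint's range is limited). The gripper opens to 94 mm and grips with 3 to 60 N. Pads are 16 mm wide; open, the fingers measure 119 mm over their backs; the gripper's body (75 mm by 177 mm) begins 78 mm behind the grasp point.
Start: joints at [1.075, 0.276, 1.505, -0, 1.361, -0.121], TCP at [0.211, 0.535, 0.23] pointing down, gripper open.
Joint ranges: [-2.89, 2.89], [-0.75, 2.08], [0.22, 2.7], [-1.18, 4.32], [0.11, 2.71], [-2.7, 2.7]. Speed limits (rad/s): [2.57, 2.57, 3.14, 3.14, 3.14, 3.14].

INTERFACE

Orientations are given as a 3x3 rotation matrix whose columns are the frame's x, y, z axes.
In Python, from workcell import * gives the robot as it stands.
- The arm moves only by the shell command python3 -m creep 'ROWS' [OPENING]. ROWS is JSON, a list that holds one entry, the list of rows, each a list of 6 numbers: the shift along the tool's x, y, z in cm, then the turn, a rotation vector about the tool's x, y, z in degrees. In form: [[[tx, ty, tz, ax, ay, az], ...]]. A call has 1 to 20 rows; each row is the pose to reach, as a shift and turn from the pose commanded when the call began, along the tool's axes at that moment; what a row does not reach only later rows make up. A row lasts 1/8 s, in which the tool goes at most 62.5 mm and 10.7 degrees, less where a joint would pass 70% of its speed; a pose out of reach is approached as far as the arm can. A call with a gripper value outside its range is refused whole. OPENING is the finger opening in cm, from 0 to 9.4, set as the call begins (- or left out, the last holds). The fingers move at their own pace and stop on an object; the grip force is fixed at half the most. Time passes only in rows, so rows that repeat a pose let the fingers close. It gives the time, the measured TCP pose, the force and the opening at its end, in the units of the state.
- get_obs(): the state, without advancing time (a new reading comes with each control period).
- get_image(name): name is "side" or "top"; returns (picture, depth): 384x512x3 uint8, red, green, blue; 384x512 float32, m along the optical axis (not along the pixel's ray), 0 where there is no reading.
- camera_info(name): a dict with "fx", "fy", "cx", "cy" (pixels), "T" (4x4, takes a point from camera to world coordinates). Camera axes: x right, y down, z forward; pixel columns grow to the right and rows downward; lengths in m; the calibration is good to about 2 mm. A picture is of the moment at which its call begins. camera_info takes no time and is no camera call.
- finish_job(): hands the job in, once; it reports no verdict.
The state is a dict: "t": time; "joints": joint angles; "joint_velocities": joint speeds; "joint_torque": joint torques, N m; "eef_pos": TCP position; "ee_rot": TCP orientation; "force": force on the tool from outside, world axes, zero at the start; "torque": the same for the moment, N m; "width": finger opening in m.
Only numpy, scipy, OpenCV 4.12 (cv2) and the standard library are available. Lean on these libraries where they do the work, as an engineer would, in place of code of your own. Each camera call takes 0.05 s, during which the arm holds its last target.

TASK

Pick up the yellow-handled scraper block and push all four brass offcuts off the red plate with it, not with the fingers, then set the scraper down on the bench clear of the plate. Then pick up the blue spring clip by its orange finger grips, squeeze it wide open, and bring its open jaws around the near upright edge of the white sheet, halfway up, with the jaw tips about 15 mm past the edge, one jaw on each side and neither touching the sheet. Finish holding the clip there, still squeezed open, so that a second sheet can be slipped in; do not let go, and leave the jar, the standoff and the screwdriver where they are.

Things in the scene. Friction and masses are not known exactly. Their poses are not given: they have to be found in the camera images.
- fixture: fixed jig: red plate 120 (x) x 140 (y) mm, 12 mm thick. Origin: centre of the plate's underside, on the bench. x points from the plate to the sheet, z up. The sheet is upright in the jig's x-z plane at y = 0, 4 mm thick, from x = 72 to 177 mm, z = 15 to 95 mm, held in a black foot (x = 100 to 185 mm, 60 mm wide, 34 mm high).
- plate_top (a point): centre of the red plate's top face, 12 mm above the bench; axes as the jig
- sheet_edge (a point): middle of the sheet's free upright edge (the edge that faces the plate), 72 mm along the jig's x, 55 mm above the bench, in the sheet's mid-plane; axes as the jig, so +x runs into the sheet and y is square to its faces
- scraper: loose scraper block, 150 g: wooden bar with rubber sole 110 (x) x 26 (y) mm, top of the bar 28 mm up, and on it a yellow grip 70 (x) x 22 (y) mm from 28 to 64 mm up. Origin: centre of its underside. Either long side can push
- clip: loose blue spring clip, 100 mm long, 60 g, lying on its side, pivot axis z upright. Origin: on the pivot, at the underside. Axes are those of its left (+y) arm: closed, the jaws point to +x, grips to -x. As it opens, each arm turns half the joint value away from the centre line (this body's yaw = centre line's yaw + half the joint value). Jaws 28 mm tall, 8 mm thick, 11 mm at the tips
- grip_left (a point): centre of the left (+y) finger grip, an upright orange round post 16 mm across, 36 mm tall, 18 mm above the clip's underside; closed, it lies 42 mm behind the pivot and 20 mm to the left (56 mm over both posts)
- grip_right (a point): the same of the right (-y) grip. Squeezing the posts together opens the jaws: 3 N on each to start, 6.5 N fully open, where a firm stop comes as the posts nearly meet (about 34 mm over both, 46 mm behind the pivot)
- clip_jaw (a joint): opening angle between the two arms of the clip, 0 closed to 0.5 rad fully open (about 22 mm between the tips); sprung shut
- tip_left (a point): inner face of the left (+y) jaw, 45 mm ahead of the pivot, 14 mm above the clip's underside (3 mm short of the very end of the jaw)
- tip_right (a point): the same point of the right (-y) jaw; the two meet when the clip is closed
- chip0: brass offcut of bar, 20 x 13 x 7 mm, 15 g, lying on the red plate; origin: centre of its underside
- chip1: brass slug, 18 mm diameter, 7 mm tall, 15 g, lying on the red plate; origin: centre of its underside
- chip2: brass slug, 18 mm diameter, 7 mm tall, 15 g, lying on the red plate; origin: centre of its underside
- chip3: brass offcut of bar, 20 x 13 x 7 mm, 15 g, lying on the red plate; origin: centre of its underside
- jar: bystander: amber jar with black cap, 52 mm diameter, 70 mm tall; origin: centre of its underside
- standoff: bystander: upright steel post 15 mm in diameter on a black 28 mm foot, 62 mm tall; origin: centre of its underside
- screwdriver: bystander: screwdriver lying between the robot and the jig, 200 mm long, 26 mm high; x along it from handle to tip
Mind the look-alikes: they are no part of the job. Of the things shaped like the scraper, the wooden one is meant.

How it is judged:
On the way, in this order (a step that is already met when the one before it is completed fails the run):
1. the scraper is held in the fingers low over the red plate (contact force between the fingers and scraper above 1 N and z of scraper in the frame of fixture below 0.02 m and x of scraper in the frame of fixture between -0.06 and 0.06 m and y of scraper in the frame of fixture between -0.07 and 0.07 m), for 0.1 s.
2. all four offcuts are off the plate while the scraper is still held ((height (world z) of chip0 below 0.008 m or x of chip0 in the frame of fixture above 0.068 m or x of chip0 in the frame of fixture below -0.068 m or y of chip0 in the frame of fixture above 0.078 m or y of chip0 in the frame of fixture below -0.078 m) and (height (world z) of chip1 below 0.008 m or x of chip1 in the frame of fixture above 0.068 m or x of chip1 in the frame of fixture below -0.068 m or y of chip1 in the frame of fixture above 0.078 m or y of chip1 in the frame of fixture below -0.078 m) and (height (world z) of chip2 below 0.008 m or x of chip2 in the frame of fixture above 0.068 m or x of chip2 in the frame of fixture below -0.068 m or y of chip2 in the frame of fixture above 0.078 m or y of chip2 in the frame of fixture below -0.078 m) and (height (world z) of chip3 below 0.008 m or x of chip3 in the frame of fixture above 0.068 m or x of chip3 in the frame of fixture below -0.068 m or y of chip3 in the frame of fixture above 0.078 m or y of chip3 in the frame of fixture below -0.078 m) and contact force between the fingers and scraper above 1 N), for 0.1 s.
3. the scraper stands or lies on the bench clear of the plate and released (height (world z) of scraper below 0.03 m and (x of scraper in the frame of fixture above 0.07 m or x of scraper in the frame of fixture below -0.07 m or y of scraper in the frame of fixture above 0.08 m or y of scraper in the frame of fixture below -0.08 m) and linear speed of scraper below 0.03 m/s and contact force between the fingers and scraper below 0.1 N), for 0.2 s.
At the end, for the whole second after the job is handed in: Clip gripped, open over 0.3 rad, still, touching no jig; both tip points 8 mm or more past the edge, within 25 mm of its mid-height, over 3.5 mm from the sheet's mid-plane, each on its side. Offcuts off the plate; scraper on the bench, centre 10 mm off the plate; bystanders within 30 mm (x of each of tip_left, tip_right in the frame of sheet_edge above 0.008 m and z of tip_left in the frame of sheet_edge between -0.025 and 0.025 m and y of tip_left in the frame of sheet_edge above 0.0035 m and z of tip_right in the frame of sheet_edge between -0.025 and 0.025 m and y of tip_right in the frame of sheet_edge below -0.0035 m and value of joint clip_jaw above 0.3 rad and contact force between the fingers and clip above 2 N and contact force between clip and fixture below 0.3 N and linear speed of each of clip, scraper below 0.03 m/s and contact force between clip and scraper below 0.1 N and (height (world z) of chip0 below 0.008 m or x of chip0 in the frame of fixture above 0.068 m or x of chip0 in the frame of fixture below -0.068 m or y of chip0 in the frame of fixture above 0.078 m or y of chip0 in the frame of fixture below -0.078 m) and (height (world z) of chip1 below 0.008 m or x of chip1 in the frame of fixture above 0.068 m or x of chip1 in the frame of fixture below -0.068 m or y of chip1 in the frame of fixture above 0.078 m or y of chip1 in the frame of fixture below -0.078 m) and (height (world z) of chip2 below 0.008 m or x of chip2 in the frame of fixture above 0.068 m or x of chip2 in the frame of fixture below -0.068 m or y of chip2 in the frame of fixture above 0.078 m or y of chip2 in the frame of fixture below -0.078 m) and (height (world z) of chip3 below 0.008 m or x of chip3 in the frame of fixture above 0.068 m or x of chip3 in the frame of fixture below -0.068 m or y of chip3 in the frame of fixture above 0.078 m or y of chip3 in the frame of fixture below -0.078 m) and height (world z) of scraper below 0.03 m and (x of scraper in the frame of fixture above 0.07 m or x of scraper in the frame of fixture below -0.07 m or y of scraper in the frame of fixture above 0.08 m or y of scraper in the frame of fixture below -0.08 m) and distance of each of jar, standoff, screwdriver from where it was at the start of the episode below 0.03 m); the arm keeps its last pose, push and grip.
It fails at once if the fingers push an offcut (contact force between the fingers and chip0 above 1 N or contact force between the fingers and chip1 above 1 N or contact force between the fingers and chip2 above 1 N or contact force between the fingers and chip3 above 1 N).
It fails at once if an offcut is pushed off with the clip (contact force between clip and chip0 above 1 N or contact force between clip and chip1 above 1 N or contact force between clip and chip2 above 1 N or contact force between clip and chip3 above 1 N).
It fails at once if a bystander is shoved away (30 mm) or knocked over (distance of any of jar, standoff, screwdriver from where it was at the start of the episode above 0.03 m or angle between any of jar, standoff's own z axis and vertical above 0.5 rad).
It also fails if it takes over 66 s, if anything falls off the work surface, if the arm or the gripper's body presses on something with over 40 N, if the wrist force passes 120 N, or if a joint passes its speed limit or range.

## Working session

There is one attempt and no reset: what is moved stays moved. The work goes in short steps, Python scripts to look and compute and a shell command to move; the robot and the scene stay as the last step left them, time stands still between calls to the robot, and variables do not carry over. Pictures are saved under pics/ and viewed, and the job is handed in when it is done.

```bash
ls; mkdir -p pics; python3 - <<'E'
from workcell import *
import cv2,numpy as np
o=get_obs();print({k:np.round(v,3).tolist() for k,v in o.items()})
for n in("top","side"):
    im,d=get_image(n);c=camera_info(n);print(n,c)
    np.savez(f"pics/{n}0.npz",im=im,d=d);cv2.imwrite(f"pics/{n}0.png",cv2.resize(im[:,:,::-1],(800,600),interpolation=cv2.INTER_CUBIC))
E
```

```text
pics
{'t': 0.0, 'joints': [1.075, 0.277, 1.506, -0.0, 1.361, -0.121], 'joint_velocities': [-0.001, -0.001, -0.0, -0.0, 0.001, -0.001], 'joint_torque': [0.0, -40.459, -23.723, 0.07, 0.035, -0.0], 'eef_pos': [0.21, 0.535, 0.23], 'ee_rot': [[-0.931, 0.366, -0.001], [0.366, 0.931, -0.002], [0.0, -0.002, -1.0]], 'force': [0.341, -0.383, 0.188], 'torque': [-0.015, -0.031, 0.007], 'width': 0.094}
top {'fx': 356.35752209234283, 'fy': 356.35752209234283, 'cx': 255.4785672663588, 'cy': 189.55015983460785, 'T': array([[ 0.00964029, -0.98410925,  0.17730213,  0.39046064],
       [-0.99972677, -0.00570947,  0.02266702, -0.01591778],
       [-0.02129452, -0.1774722 , -0.9838954 ,  0.9784219 ],
       [ 0.        ,  0.        ,  0.        ,  1.        ]])}
side {'fx': 356.869901004726, 'fy': 356.869901004726, 'cx': 259.796322565314, 'cy': 191.8678082692795, 'T': array([[ 0.96471631, -0.14352801,  0.22073096,  0.35756649],
       [-0.26319317, -0.50278127,  0.82337133, -0.64372235],
       [-0.00719745, -0.85241463, -0.52281688,  0.48566318],
       [ 0.        ,  0.        ,  0.        ,  1.        ]])}
```

View pics/top0.png

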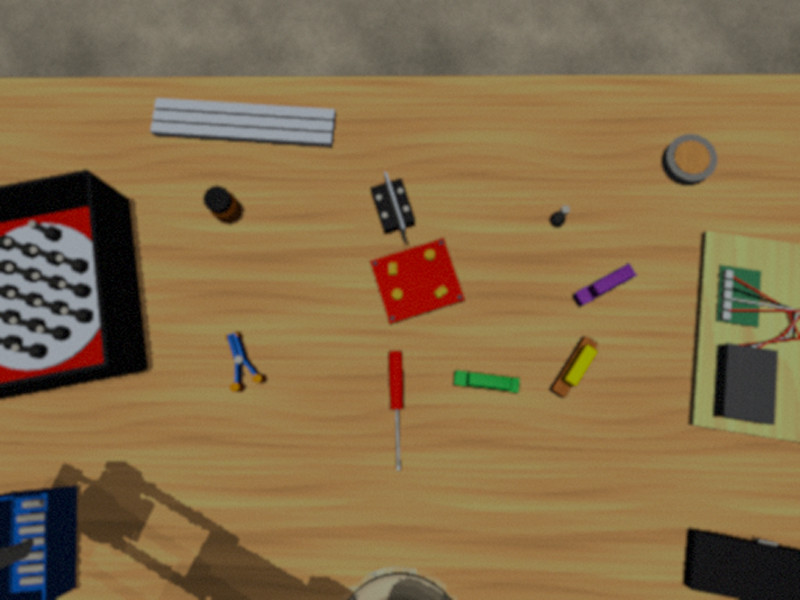

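View pics/side0.png

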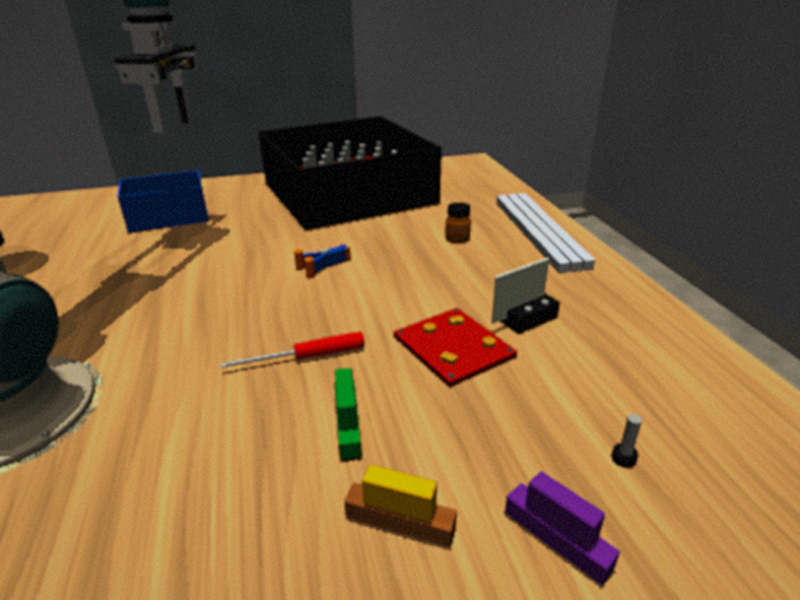

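The top view shows the red plate at about (417,281) with four chips on it, the sheet and foot at (395,205), the yellow scraper at (575,366), and the clip at (242,360) with its posts toward the robot. Next I'll measure them.

```bash
cat > h.py <<'E'
import numpy as np,cv2
from workcell import *
def cloud(n,im,d):
    c=camera_info(n);v,u=np.mgrid[:384,:512]
    P=np.stack([(u-c['cx'])/c['fx']*d,(v-c['cy'])/c['fy']*d,d],-1)
    W=P@c['T'][:3,:3].T+c['T'][:3,3]
    W[d<=0]=np.nan
    return W
def load(n,k):
    z=np.load(f"pics/{n}{k}.npz");return z['im'],z['d']
def hsv(im): return cv2.cvtColor(im,cv2.COLOR_RGB2HSV)
def snap(n,k):
    im,d=get_image(n);np.savez(f"pics/{n}{k}.npz",im=im,d=d);return im,d
E
python3 - <<'E'
from h import *
def rep(name,W,m,zmin=-1,zmax=1):
    k,l,s,c=cv2.connectedComponentsWithStats(m.astype(np.uint8))
    for i in range(1,k):
        if s[i,4]<12: continue
        p=W[l==i];p=p[np.isfinite(p).all(1)];
        if len(p)<8: continue
        q=p[:,:2].astype(np.float32);r=cv2.minAreaRect(q)
        print(name,'px',c[i].round(0),s[i,4],'mean',p.mean(0).round(4),'z',np.percentile(p[:,2],[5,50,95]).round(3),'rect',np.round(r[0],4),np.round(r[1],4),round(r[2],1))
for n in("top","side"):
    im,d=load(n,0);W=cloud(n,im,d);H=hsv(im).astype(int);h,s,v=H[...,0],H[...,1],H[...,2]
    print(n)
    rep('red',W,((h<5)|(h>174))&(s>180)&(v>90))
    rep('yellow',W,(h>24)&(h<34)&(s>200)&(v>100))
    rep('blue',W,(h>100)&(h<125)&(s>150)&(v>70))
    rep('orange',W,(h>5)&(h<17)&(s>210)&(v>80))
    X=W[...,0];Y=W[...,1]
    reg=(X>.3)&(X<.7)&(abs(Y)<.2)
    rep('brass',W,reg&(h>14)&(h<28)&(s>150)&(W[...,2]>0.011)&(W[...,2]<.03))
    rep('tall',W,(X>.2)&(X<.75)&(Y>-.3)&(Y<.4)&(W[...,2]>0.036)&(W[...,2]<.11))
E
```

```text
top
red px [ 36. 141.] 429 mean [0.6961 0.6232 0.0323] z [0.029 0.032 0.035] rect [0.6894 0.6083] [0.2346 0.0745] 82.7
red px [267. 180.] 1645 mean [ 0.5922 -0.0247  0.0123] z [0.01  0.012 0.015] rect [ 0.5946 -0.0238] [0.1164 0.1341] 17.9
red px [ 39. 232.] 485 mean [0.4428 0.5805 0.0362] z [0.029 0.032 0.036] rect [0.4495 0.5771] [0.0709 0.233 ] 11.5
red px [253. 243.] 247 mean [0.419  0.011  0.0244] z [0.021 0.025 0.028] rect [0.4188 0.0107] [0.0946 0.0211] 3.5
yellow px [372. 233.] 236 mean [ 0.4441 -0.2902  0.0641] z [0.061 0.064 0.067] rect [ 0.4449 -0.2908] [0.0218 0.0702] 56.7
blue px [151. 221.] 75 mean [0.4751 0.287  0.0276] z [0.023 0.028 0.03 ] rect [0.4738 0.2871] [0.0389 0.0147] 21.1
blue px [159. 233.] 22 mean [0.4416 0.2632 0.0261] z [0.022 0.027 0.03 ] rect [0.4409 0.2637] [0.0305 0.0046] 41.2
blue px [152. 238.] 20 mean [0.4278 0.2818 0.0271] z [0.024 0.027 0.03 ] rect [0.4279 0.2816] [0.0238 0.0036] 2.6
blue px [ 15. 329.] 361 mean [0.1923 0.6231 0.0225] z [0.001 0.004 0.081] rect [0.2045 0.5792] [0.077  0.1777] 17.6
blue px [ 18. 368.] 329 mean [0.0995 0.6046 0.02
[... 4108 characters left out ...]
[190. 160.] 12 mean [0.4038 0.2804 0.0384] z [0.036 0.039 0.04 ] rect [0.4027 0.2805] [0.0139 0.0119] 44.7
tall px [197. 165.] 16 mean [0.4178 0.2428 0.038 ] z [0.037 0.038 0.039] rect [0.418  0.2442] [0.0172 0.011 ] 83.1
tall px [330. 182.] 686 mean [0.703  0.0093 0.0684] z [0.04  0.069 0.096] rect [0.7054 0.0109] [0.0939 0.0069] 17.4
tall px [221. 253.] 453 mean [ 0.4149 -0.1564  0.0604] z [0.041 0.065 0.066] rect [ 0.4162 -0.1448] [0.0704 0.0219] 83.5
tall px [404. 273.] 154 mean [ 0.7051 -0.2813  0.0531] z [0.038 0.055 0.064] rect [ 0.7068 -0.28  ] [0.0146 0.0142] 73.0
tall px [246. 309.] 590 mean [ 0.4294 -0.2888  0.0591] z [0.04  0.064 0.066] rect [ 0.4385 -0.2902] [0.0229 0.0608] 57.1
```

```bash
python3 - <<'E'
from h import *
im,d=load("top",0)
a=im[135:235,140:300];cv2.imwrite("pics/topA.png",cv2.resize(a[:,:,::-1],(800,500),interpolation=cv2.INTER_CUBIC))
im,d=load("side",0)
a=im[140:280,170:370];cv2.imwrite("pics/sideA.png",cv2.resize(a[:,:,::-1],(800,560),interpolation=cv2.INTER_CUBIC))
E
```

```text
(no output)
```

View pics/topA.png

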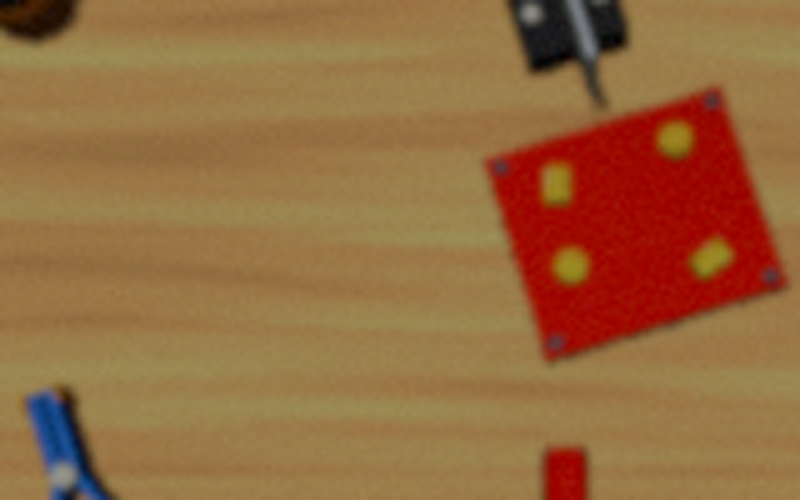

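View pics/sideA.png

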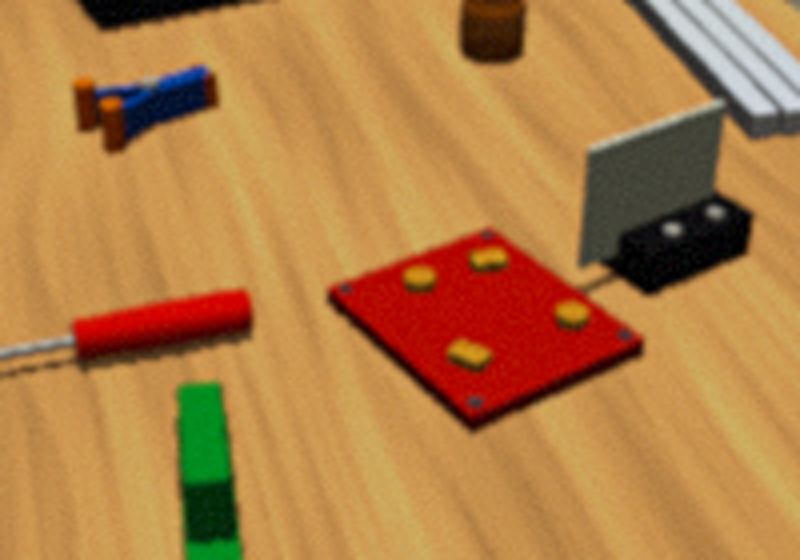

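Next is a helper that turns a world target into a move, in cm and degrees. I'll type the rows myself.

```bash
cat >> h.py <<'E'
from scipy.spatial.transform import Rotation as Ro
def rel(x,y,z,yaw):
    o=get_obs();R=np.array(o['ee_rot']);p=np.array(o['eef_pos'])
    t=np.radians(yaw);yy=np.array([np.cos(t),np.sin(t),0]);zz=np.array([0,0,-1.]);T=np.stack([np.cross(yy,zz),yy,zz],1)
    print('t',round(o['t'],2),'rel cm',(R.T@(np.array([x,y,z])-p)*100).round(2),'deg',np.degrees(Ro.from_matrix(R.T@T).as_rotvec()).round(1))
E
python3 -c "
from h import *
rel(.4437,-.2915,.14,56.8)"
```

```text
t 0.1 rel cm [-51.97 -68.32   9.07] deg [-0.1 -0.  11.7]
```

```bash
python3 -m creep '[[[-3,-4,0,0,0,1],[-8,-10,0,0,0,4],[-52,-68.3,5,0,0,11.7],[-52,-68.3,5,0,0,11.7],[-52,-68.3,5,0,0,11.7],[-52,-68.3,5,0,0,11.7],[-52,-68.3,5,0,0,11.7],[-52,-68.3,5,0,0,11.7],[-52,-68.3,5,0,0,11.7],[-52,-68.3,5,0,0,11.7],[-52,-68.3,5,0,0,11.7],[-52,-68.3,5,0,0,11.7],[-52,-68.3,5,0,0,11.7],[-52,-68.3,9,0,0,11.7],[-52,-68.3,9,0,0,11.7],[-52,-68.3,9,0,0,11.7],[-52,-68.3,9,0,0,11.7],[-52,-68.3,9,0,0,11.7],[-52,-68.3,9,0,0,11.7],[-52,-68.3,9,0,0,11.7]]]' 9.4
python3 - <<'E'
from h import *
rel(.4437,-.2915,.058,56.8)
for n in("top","side"):
    im,d=snap(n,1);cv2.imwrite(f"pics/{n}1.png",cv2.resize((im[160:330,280:460] if n=="top" else im[200:370,150:330])[:,:,::-1],(640,600),interpolation=cv2.INTER_CUBIC))
E
```

```text
t: 2.6
eef_pos: [0.4445, -0.2905, 0.141]
ee_rot: [[-0.837, 0.547, 0.001], [0.547, 0.837, -0.001], [-0.001, -0.0, -1.0]]
force: [0.5, 0.2, -0.2]
width: 0.0941
t 2.6 rel cm [ 0.02 -0.13  8.3 ] deg [-0.   0.1  0.1]
```

View pics/side1.png

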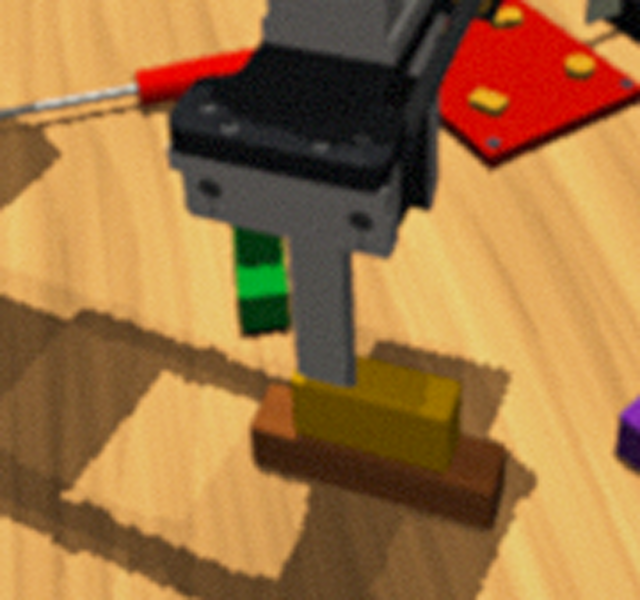

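The open fingers straddle the yellow grip (about (375,410) in the crop). I'll go down and close.

```bash
python3 -m creep '[[[0,-0.1,2,0,0,0],[0,-0.1,4,0,0,0],[0,-0.1,6,0,0,0],[0,-0.1,7.5,0,0,0],[0,-0.1,8.3,0,0,0],[0,-0.1,8.3,0,0,0],[0,-0.1,8.3,0,0,0]]]' 9.4
python3 -m creep '[[[0,0,0,0,0,0],[0,0,0,0,0,0],[0,0,0,0,0,0],[0,0,0,0,0,0],[0,0,0,0,0,0],[0,0,0,0,0,0],[0,0,0,0,0,0],[0,0,0,0,0,0]]]' 1
```

```text
t: 3.58
eef_pos: [0.4443, -0.292, 0.058]
ee_rot: [[-0.837, 0.547, 0.001], [0.547, 0.837, -0.001], [-0.001, -0.0, -1.0]]
force: [-1.2, -0.0, 0.1]
width: 0.0941
t: 4.58
eef_pos: [0.4438, -0.2917, 0.0574]
ee_rot: [[-0.837, 0.547, -0.0], [0.547, 0.837, -0.0], [0.0, -0.0, -1.0]]
force: [-0.3, 0.7, 0.0]
width: 0.0218
```

```bash
cat >> h.py <<'E'
J=np.array([.594,-.026]);JY=17.8
def jig(a,b):
    t=np.radians(JY);return J+np.array([[np.cos(t),-np.sin(t)],[np.sin(t),np.cos(t)]])@np.array([a,b])
E
python3 -m creep '[[[0,0,-2,0,0,0],[0,0,-4.5,0,0,0],[0,0,-7,0,0,0],[0,0,-8,0,0,0],[0,0,-8,0,0,0]]]'
python3 -c "
from h import *
x,y=jig(.001,-.095);rel(x,y,.115,107.8)"
```

```text
t: 5.2
eef_pos: [0.4439, -0.2917, 0.1375]
ee_rot: [[-0.837, 0.547, 0.001], [0.547, 0.837, -0.0], [-0.001, 0.0, -1.0]]
force: [-0.2, 1.0, -2.4]
width: 0.0216
t 5.2 rel cm [-5.46 24.55  2.26] deg [ -0.   0. -51.]
```

```bash
python3 -m creep '[[[-0.5,2,0,0,0,-4],[-1.2,5.5,0,0,0,-12],[-2.1,9.5,0,0,0,-20],[-3,13.5,0,0,0,-28],[-3.9,17.5,0,0,0,-36],[-4.7,21,0,0,0,-44],[-5.2,23.5,0.5,0,0,-49],[-5.5,24.5,1.5,0,0,-51],[-5.5,24.5,2.2,0,0,-51],[-5.5,24.5,2.2,0,0,-51],[-5.5,24.5,2.2,0,0,-51]]]'
python3 - <<'E'
from h import *
x,y=jig(.001,-.095);rel(x,y,.072,107.8)
for n in("top","side"):
    im,d=snap(n,2);W=cloud(n,im,d);H=hsv(im).astype(int);h,s,v=H[...,0],H[...,1],H[...,2]
    m=(h>24)&(h<34)&(s>200)&(v>60)&(W[...,2]>.05);p=W[m];print(n,m.sum(),p.mean(0))
    m=(h>4)&(h<18)&(s>140)&(W[...,2]>.035)&(W[...,2]<.11)&(abs(W[...,1])<.25)&(W[...,0]<.75);p=W[m][:,:2].astype(np.float32);print(cv2.minAreaRect(p),len(p))
    cv2.imwrite(f"pics/{n}2.png",cv2.resize((im[100:240,200:360] if n=="top" else im[150:290,220:380])[:,:,::-1],(640,560),interpolation=cv2.INTER_CUBIC))
E
```

```text
t: 6.58
eef_pos: [0.6234, -0.1176, 0.1155]
ee_rot: [[-0.952, -0.305, -0.0], [-0.305, 0.952, -0.0], [0.0, -0.0, -1.0]]
force: [0.5, -0.3, -0.9]
width: 0.0217
t 6.58 rel cm [-0.1   0.11  4.35] deg [-0.  -0.  -0.1]
top 0 [nan nan nan]
((0.0, 0.0), (0.0, 0.0), 0.0) 0
side 0 [nan nan nan]
((0.39901039004325867, 0.08289769291877747), (0.33153602480888367, 0.6506956219673157), 72.45162200927734) 681<stdin>:5: RuntimeWarning: Mean of empty slice.
  ret = um.true_divide(
```

View pics/side2.png

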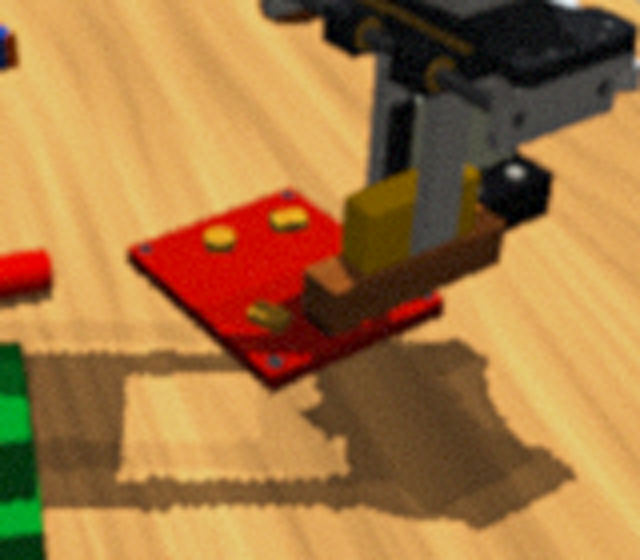

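View pics/top2.png

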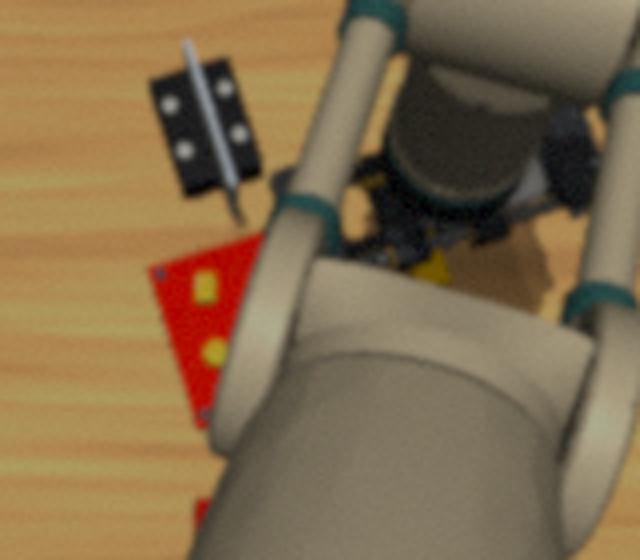

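```bash
python3 - <<'E'
from h import *
im,d=load("side",2);W=cloud("side",im,d);t=np.radians(JY);R=np.array([[np.cos(t),np.sin(t)],[-np.sin(t),np.cos(t)]])
# jig coords of points near bar: height .055-.09 
P=(W[...,:2]-J)@R.T
o=get_obs();print('tcp jig',R@(np.array(o['eef_pos'])[:2]-J))
m=(W[...,2]>.055)&(W[...,2]<.083)&(abs(P[...,1]+.096)<.02)&(abs(P[...,0])<.08)
print('bar',m.sum(),np.percentile(P[m],[0,1,50,99,100],axis=0))
m=(W[...,2]>.093)&(W[...,2]<.125)&(P[...,1]>-.115)&(P[...,1]<-.08)&(abs(P[...,0])<.06)&(im[...,0].astype(int)-im[...,2]>50)
print('grip',m.sum(),np.percentile(P[m],[0,1,50,99,100],axis=0))
E
```

```text
tcp jig [ 0.00042071 -0.09615092]
bar 411 [[-0.05622265 -0.11001663]
 [-0.05594491 -0.10968831]
 [-0.01669166 -0.10783479]
 [ 0.05240972 -0.08458088]
 [ 0.05426378 -0.08255909]]
grip 399 [[-0.03675653 -0.10801994]
 [-0.03572137 -0.10767731]
 [-0.02262244 -0.10429606]
 [ 0.03235705 -0.08597997]
 [ 0.03419503 -0.08481216]]
```

The scraper is held level and parallel to the plate, and its bar spans jig x of -56 to +54 mm. I'll lower it, then sweep toward +y.

```bash
python3 -m creep '[[[-0.1,0,2,0,0,0],[-0.2,0,3.5,0,0,0],[-0.2,0,4.4,0,0,0],[-0.2,0,4.4,0,0,0],[-0.2,0.7,4.4,0,0,0],[-0.2,1.5,4.4,0,0,0],[-0.2,2.3,4.4,0,0,0],[-0.2,3.1,4.4,0,0,0],[-0.2,3.9,4.4,0,0,0],[-0.2,4.7,4.4,0,0,0],[-0.2,5.5,4.4,0,0,0],[-0.2,6.3,4.4,0,0,0],[-0.2,7.1,4.4,0,0,0],[-0.2,7.9,4.4,0,0,0],[-0.2,8.7,4.4,0,0,0],[-0.2,9.5,4.4,0,0,0],[-0.2,10,4.4,0,0,0],[-0.2,10,4.4,0,0,0]]]'
python3 - <<'E'
from h import *
im,d=snap("side",3);cv2.imwrite("pics/side3.png",cv2.resize(im[150:290,220:380][:,:,::-1],(640,560),interpolation=cv2.INTER_CUBIC))
E
```

```text
t: 8.93
eef_pos: [0.5951, -0.0205, 0.0714]
ee_rot: [[-0.952, -0.307, -0.0], [-0.307, 0.952, 0.0], [0.0, 0.0, -1.0]]
force: [-0.7, -0.1, -0.1]
width: 0.0218
```

View pics/side3.png

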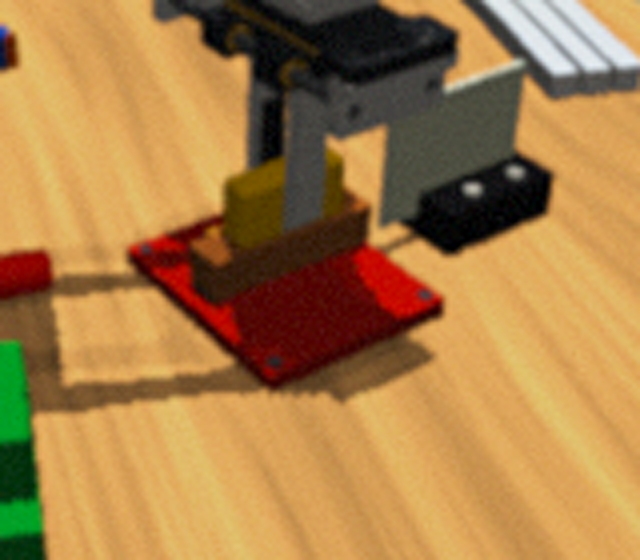

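The near half of the plate is clear and the chips are ahead of the bar, so I'll keep sweeping.

```bash
python3 -m creep '[[[0,0.7,0,0,0,0],[0,1.5,0,0,0,0],[0,2.3,0,0,0,0],[0,3.1,0,0,0,0],[0,3.9,0,0,0,0],[0,4.7,0,0,0,0],[0,5.5,0,0,0,0],[0,6.3,0,0,0,0],[0,7.1,0,0,0,0],[0,7.9,0,0,0,0],[0,8.7,0,0,0,0],[0,9.5,0,0,0,0],[0,9.8,0,0,0,0],[0,9.8,0,0,0,0],[0,9.8,0,0,0,0]]]'
python3 - <<'E'
from h import *
for n in("top","side"):
    im,d=snap(n,4);cv2.imwrite(f"pics/{n}4.png",cv2.resize((im[100:240,180:340] if n=="top" else im[130:270,220:380])[:,:,::-1],(640,560),interpolation=cv2.INTER_CUBIC))
E
```

```text
t: 10.85
eef_pos: [0.5654, 0.0722, 0.0715]
ee_rot: [[-0.952, -0.306, 0.0], [-0.306, 0.952, -0.0], [-0.0, -0.0, -1.0]]
force: [0.4, -0.8, -1.3]
width: 0.0215
```

View pics/side4.png

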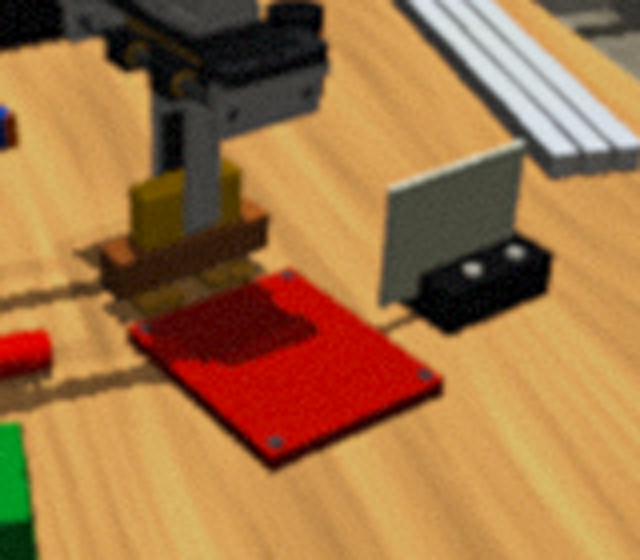

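View pics/top4.png

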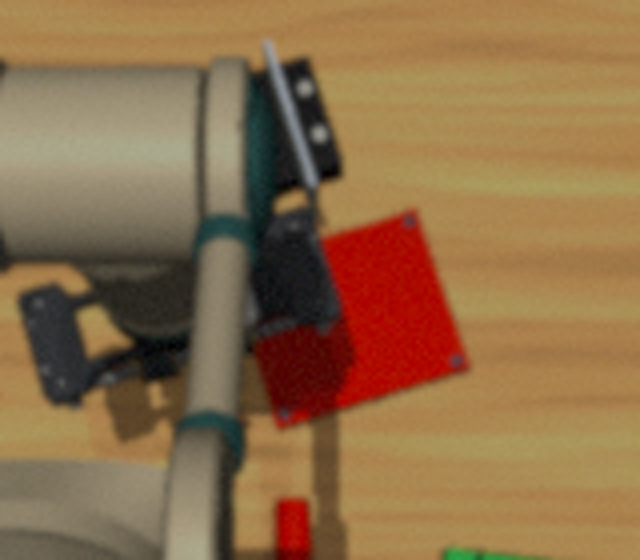

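The plate is clear, with brass visible on the bench below the bar. I'll lift the scraper and check the chips before putting it down.

```bash
python3 -m creep '[[[0,0,-2,0,0,0],[0,0,-4.5,0,0,0],[0,-2,-7,0,0,0],[0,-6,-8,0,0,0],[0,-10,-8,0,0,0],[0,-14,-8,0,0,0],[0,-18,-8,0,0,0],[0,-22,-8,0,0,0],[0,-24,-8,0,0,0],[0,-24,-8,0,0,0],[0,-24,-8,0,0,0]]]'
python3 - <<'E'
from h import *
for n in("top","side"):
    im,d=snap(n,5);W=cloud(n,im,d);H=hsv(im).astype(int);h,s,v=H[...,0],H[...,1],H[...,2]
    t=np.radians(JY);R=np.array([[np.cos(t),np.sin(t)],[-np.sin(t),np.cos(t)]]);P=(W[...,:2]-J)@R.T
    m=(h>14)&(h<30)&(s>175)&(W[...,2]>.003)&(W[...,2]<.03)&(abs(P[...,1])<.2)&(abs(P[...,0])<.11)
    k,l,st,c=cv2.connectedComponentsWithStats(m.astype(np.uint8))
    for i in range(1,k):
        if st[i,4]>7: print(n,c[i].round(),st[i,4],P[l==i].mean(0).round(3),np.percentile(W[l==i][:,2],[10,50,90]).round(3))
    cv2.imwrite(f"pics/{n}5.png",cv2.resize((im[100:240,180:340] if n=="top" else im[130:270,220:380])[:,:,::-1],(640,560),interpolation=cv2.INTER_CUBIC))
E
```

```text
t: 12.32
eef_pos: [0.638, -0.1546, 0.1513]
ee_rot: [[-0.952, -0.307, -0.001], [-0.307, 0.952, 0.002], [0.001, 0.002, -1.0]]
force: [0.8, 0.2, -2.7]
width: 0.0216
top [231. 177.] 22 [0.038 0.094] [0.006 0.007 0.009]
top [232. 183.] 22 [0.02  0.097] [0.005 0.007 0.009]
top [237. 197.] 43 [-0.021  0.096] [0.005 0.007 0.009]
side [276. 198.] 62 [0.025 0.093] [0.005 0.009 0.01 ]
side [259. 204.] 67 [-0.024  0.093] [0.005 0.008 0.01 ]
```

View pics/side5.png

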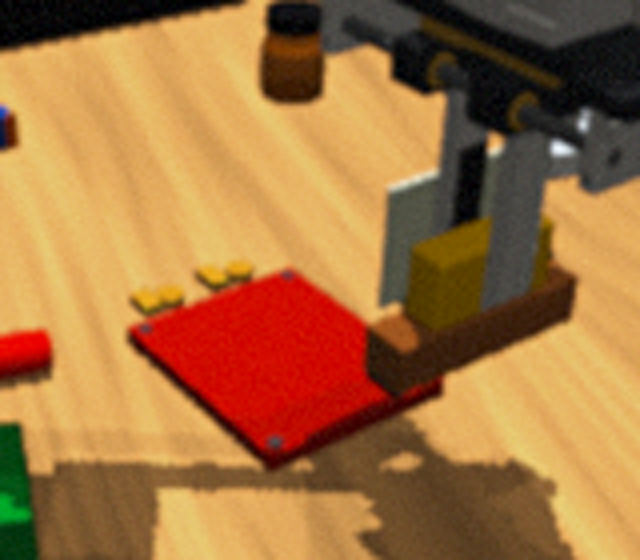

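View pics/top5.png

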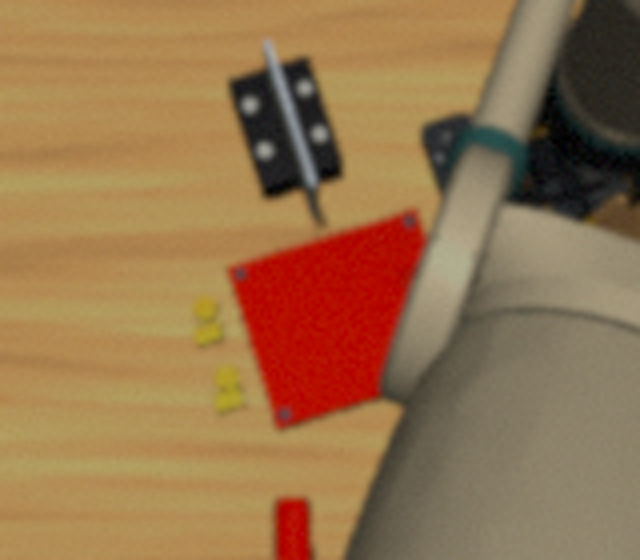

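All four offcuts lie on the bench at jig y of about 0.095. Next I'll set the scraper down at jig y of about -0.15.

```bash
python3 -m creep '[[[0,-0.7,2,0,0,0],[0,-1.4,4.5,0,0,0],[0,-1.4,7,0,0,0],[0,-1.4,8.5,0,0,0],[0,-1.4,9.3,0,0,0],[0,-1.4,9.35,0,0,0],[0,-1.4,9.35,0,0,0]]]'
python3 -m creep '[[[0,0,0,0,0,0],[0,0,0,0,0,0],[0,0,0,0,0,0],[0,0,0,0,0,0],[0,0,0,0,0,0],[0,0,0,0,0,0],[0,0,0,0,0,0],[0,0,-3,0,0,0],[0,0,-7,0,0,0],[0,0,-12,0,0,0],[0,0,-15,0,0,0],[0,0,-15,0,0,0]]]' 9.4
python3 - <<'E'
from h import *
rel(.412,.262,.2,110.7)
im,d=snap("side",6);cv2.imwrite(f"pics/side6.png",cv2.resize(im[150:290,220:380][:,:,::-1],(640,560),interpolation=cv2.INTER_CUBIC))
E
```

```text
t: 13.3
eef_pos: [0.6435, -0.1695, 0.0588]
ee_rot: [[-0.952, -0.306, 0.001], [-0.306, 0.952, -0.0], [-0.001, -0.001, -1.0]]
force: [0.8, 0.3, -1.4]
width: 0.0215
t: 14.8
eef_pos: [0.6444, -0.1699, 0.2108]
ee_rot: [[-0.952, -0.306, 0.006], [-0.306, 0.952, -0.002], [-0.005, -0.004, -1.0]]
force: [-1.1, -0.0, 0.1]
width: 0.0942
t 14.8 rel cm [ 8.91 48.24  0.86] deg [-0.2  0.3 -2.9]
```

View pics/side6.png

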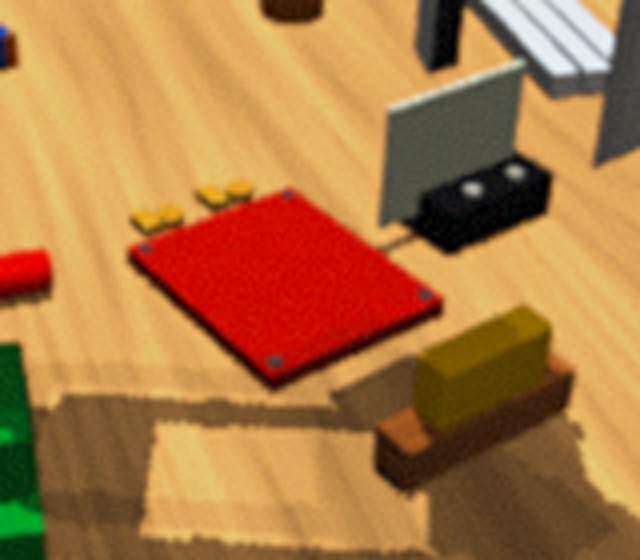

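The scraper stands on the bench, released. Now I'll move above the clip's grips.

```bash
python3 -m creep '[[[1,5,0,0,0,0],[2,10,0,0,0,0],[3,15,0,0,0,0],[4,20,0,0,0,0],[5,25,0,0,0,-1],[6,30,0,0,0,-1],[7,35,0,0,0,-2],[8,40,0,0,0,-2],[8.5,45,0,0,0,-2.9],[8.9,47.5,0,0,0,-2.9],[8.9,48.2,0,0,0,-2.9],[8.9,48.2,0,0,0,-2.9],[8.9,48.2,0,0,0,-2.9]]]'
python3 - <<'E'
from h import *
rel(.412,.262,.031,110.7)
for n in("top","side"):
    im,d=snap(n,7);W=cloud(n,im,d);H=hsv(im).astype(int);h,s,v=H[...,0],H[...,1],H[...,2]
    X,Y,Z=W[...,0],W[...,1],W[...,2];reg=(X>.38)&(X<.52)&(Y>.2)&(Y<.33)&(Z>.033)&(Z<.045)
    k,l,st,c=cv2.connectedComponentsWithStats(reg.astype(np.uint8))
    for i in range(1,k):
        if st[i,4]>5: print(n,c[i],st[i,4],W[l==i].mean(0).round(4),np.round(cv2.minAreaRect(W[l==i][:,:2].astype(np.float32))[0],4))
    cv2.imwrite(f"pics/{n}7.png",cv2.resize((im[190:290,100:220] if n=="top" else im[80:200,130:280])[:,:,::-1],(720,600),interpolation=cv2.INTER_CUBIC))
im,d=load("top",0);W=cloud("top",im,d);X,Y,Z=W[...,0],W[...,1],W[...,2];reg=(X>.38)&(X<.52)&(Y>.2)&(Y<.33)&(Z>.032)
k,l,st,c=cv2.connectedComponentsWithStats(reg.astype(np.uint8))
for i in range(1,k): print(c[i],st[i,4],W[l==i].mean(0).round(4),np.round(cv2.minAreaRect(W[l==i][:,:2].astype(np.float32))[0],4))
E
```

```text
t: 16.48
eef_pos: [0.4111, 0.2612, 0.2074]
ee_rot: [[-0.936, -0.353, -0.001], [-0.353, 0.936, -0.001], [0.001, -0.001, -1.0]]
force: [-0.2, 1.2, -0.5]
width: 0.0941
t 16.48 rel cm [-0.13  0.05 17.64] deg [-0. -0. -0.]
top [165.33333333 241.4       ] 15 [0.4202 0.2419 0.0359] [0.4203 0.2417]
top [150.42857143 249.14285714] 7 [0.3997 0.2802 0.0357] [0.3996 0.2802]
side [190.10526316 160.57894737] 19 [0.4027 0.2792 0.037 ] [0.4032 0.2803]
side [206.72727273 159.81818182] 11 [0.449  0.2763 0.0344] [0.4484 0.2773]
side [197.05263158 165.63157895] 19 [0.4178 0.2423 0.0372] [0.4179 0.2436]
[152.375 229.375] 8 [0.4516 0.2789 0.0336] [0.4515 0.2802]
[164.13793103 241.5862069 ] 29 [0.4197 0.2451 0.0358] [0.4199 0.2447]
[149.5        247.21428571] 28 [0.4047 0.2829 0.0359] [0.4052 0.2824]
```

View pics/side7.png

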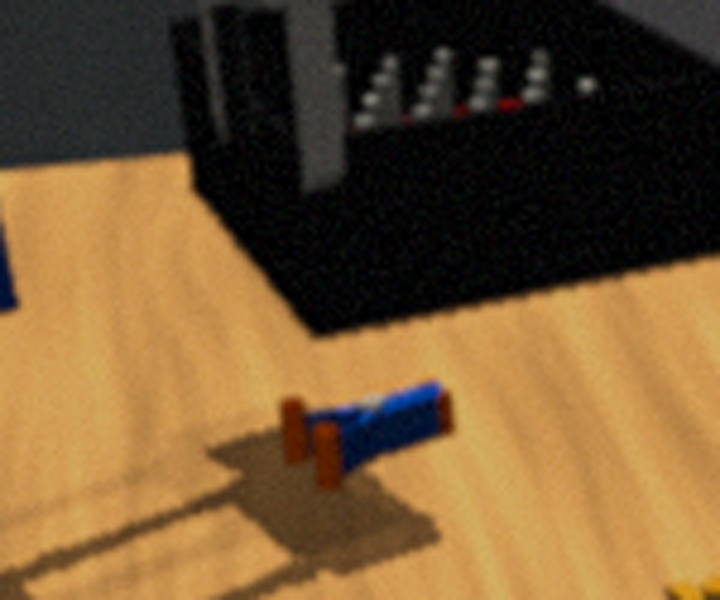

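```bash
python3 -c "
from h import *
rel(.4095,.2623,.030,111.5)"
```

```text
t 16.57 rel cm [ 0.12  0.16 17.78] deg [-0.  -0.  -0.9]
```

```bash
python3 -m creep '[[[0.1,0.15,2,0,0,-1],[0.1,0.15,5,0,0,-1],[0.1,0.15,9,0,0,-1],[0.1,0.15,12,0,0,-1],[0.1,0.15,14.5,0,0,-1],[0.1,0.15,16.5,0,0,-1],[0.1,0.15,17.4,0,0,-1],[0.1,0.15,17.8,0,0,-1],[0.1,0.15,17.8,0,0,-1],[0.1,0.15,17.8,0,0,-1]]]'
python3 -m creep '[[[0,0,0,0,0,0],[0,0,0,0,0,0],[0,0,0,0,0,0],[0,0,0,0,0,0],[0,0,0,0,0,0],[0,0,0,0,0,0],[0,0,0,0,0,0],[0,0,0,0,0,0],[0,0,0,0,0,0],[0,0,0,0,0,0]]]' 3.0
python3 - <<'E'
from h import *
for n in("top","side"):
    im,d=snap(n,8);cv2.imwrite(f"pics/{n}8.png",cv2.resize((im[170:270,100:220] if n=="top" else im[110:200,150:262])[:,:,::-1],(720,600),interpolation=cv2.INTER_CUBIC))
E
```

```text
t: 17.82
eef_pos: [0.4098, 0.2635, 0.0307]
ee_rot: [[-0.929, -0.37, 0.001], [-0.37, 0.929, 0.001], [-0.002, 0.0, -1.0]]
force: [-0.8, -0.5, -0.7]
width: 0.0939
t: 19.08
eef_pos: [0.4093, 0.2633, 0.03]
ee_rot: [[-0.929, -0.37, 0.0], [-0.37, 0.929, 0.0], [-0.0, 0.0, -1.0]]
force: [-0.9, -0.6, 0.5]
width: 0.0324
```

View pics/side8.png

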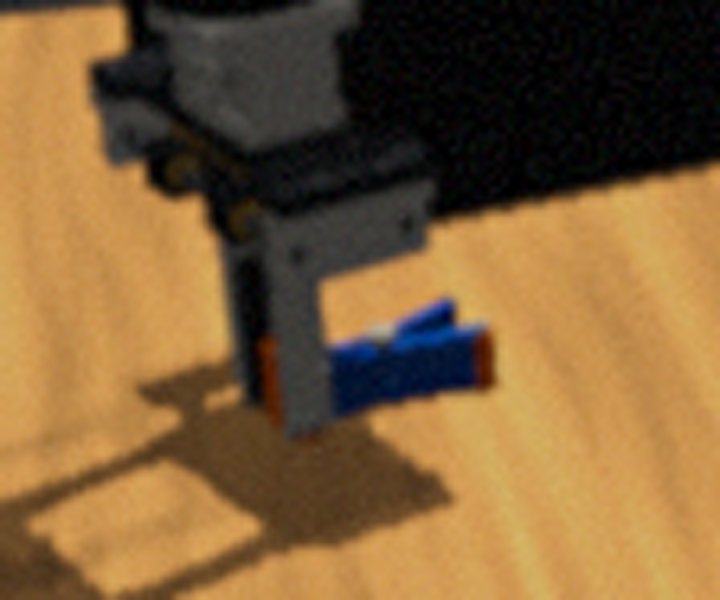

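View pics/top8.png

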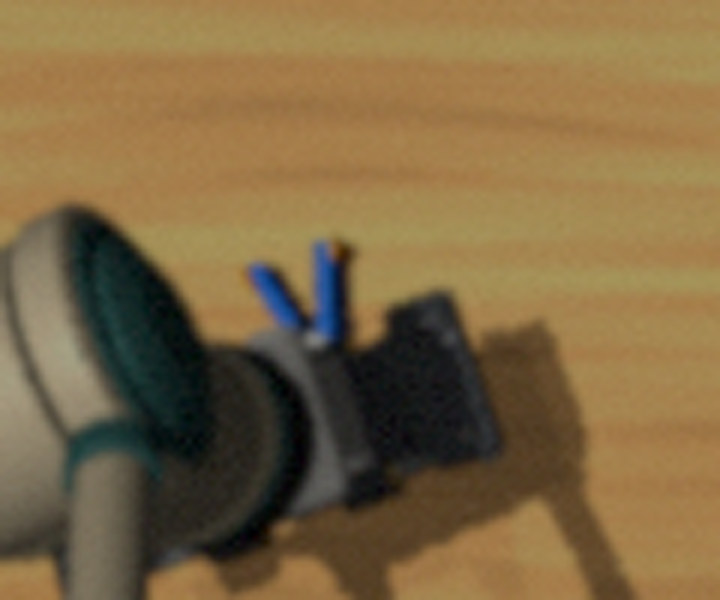

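The clip is squeezed to 32.4 mm over the posts and its jaws are spread wide. I'll lift it and carry it to a pre-pose in line with the sheet.

```bash
python3 -m creep '[[[0,0,-1,0,0,0],[0,0,-3,0,0,0],[0,0,-6,0,0,0],[0,0,-9,0,0,0],[0,0,-10,0,0,0],[0,0,-10,0,0,0]]]' 2.0
python3 -c "
from h import *
x,y=jig(-.05,0);rel(x,y,.11,107.8)"
```

```text
t: 19.92
eef_pos: [0.4094, 0.2633, 0.1304]
ee_rot: [[-0.929, -0.37, 0.001], [-0.37, 0.929, 0.001], [-0.001, 0.0, -1.0]]
force: [-0.1, -0.4, -1.6]
width: 0.0329
t 19.93 rel cm [ -1.45 -33.37   2.04] deg [0.  0.1 3.9]
```

```bash
python3 -m creep '[[[0,-1.5,0,0,0,0],[0,-4,0,0,0,0],[0,-8,0,0,0,1],[0,-12,0,0,0,1],[-1,-16,0,0,0,2],[-1,-20,0,0,0,2],[-1,-24,0,0,0,3],[-1,-28,0,0,0,3.9],[-1.4,-31,0,0,0,3.9],[-1.4,-33,0.5,0,0,3.9],[-1.4,-33.4,1.5,0,0,3.9],[-1.4,-33.4,2,0,0,3.9],[-1.4,-33.4,2,0,0,3.9]]]' 2.0
python3 - <<'E'
from h import *
o=get_obs();t=np.radians(JY);R=np.array([[np.cos(t),np.sin(t)],[-np.sin(t),np.cos(t)]])
print('tcp jig',R@(np.array(o['eef_pos'])[:2]-J))
for n in("top","side"):
    im,d=snap(n,9);W=cloud(n,im,d);H=hsv(im).astype(int);h,s,v=H[...,0],H[...,1],H[...,2];P=(W[...,:2]-J)@R.T;Z=W[...,2]
    m=(h>100)&(h<125)&(s>130)&(v>50)&(Z>.05)&(Z<.14)&(abs(P[...,0])<.09)&(abs(P[...,1])<.06)
    k,l,st,c=cv2.connectedComponentsWithStats(m.astype(np.uint8))
    for i in range(1,k):
        if st[i,4]>5:
            q=P[l==i];far=q[:,0]>q[:,0].max()-.006
            print(n,c[i].round(),st[i,4],'x',q[:,0].min().round(4),q[:,0].max().round(4),'far',q[far].mean(0).round(4),'z',np.percentile(Z[l==i],[2,50,98]).round(4), Z[l==i][far].max().round(4))
    m=(P[...,0]>.06)&(P[...,0]<.19)&(abs(P[...,1])<.012)&(Z>.05)&(Z<.1)&(s<90)
    q=P[m];print(n,'sheet',m.sum(),q.min(0),np.median(q,0),q.max(0), 'fit',np.polyfit(q[:,0],q[:,1],1))
    cv2.imwrite(f"pics/{n}9.png",cv2.resize((im[90:215,190:340] if n=="top" else im[130:255,230:380])[:,:,::-1],(720,600),interpolation=cv2.INTER_CUBIC))
E
```

```text
t: 21.55
eef_pos: [0.5447, -0.0408, 0.1091]
ee_rot: [[-0.952, -0.307, -0.002], [-0.307, 0.952, 0.001], [0.002, 0.002, -1.0]]
force: [-0.6, 0.2, -0.8]
width: 0.0323
tcp jig [-0.05145695  0.00102486]
top sheet 6 [0.17319678 0.00093317] [0.17503812 0.0037521 ] [0.17717437 0.00473907] fit [-0.30687542  0.0569716 ]
side [297. 185.] 319 x -0.0278 0.04 far [0.0367 0.0081] z [0.0852 0.1009 0.1099] 0.1099
side sheet 571 [ 0.07128745 -0.00263638] [0.12043459 0.00025016] [0.17557338 0.00499452] fit [ 0.00576837 -0.00038697]
```

View pics/side9.png

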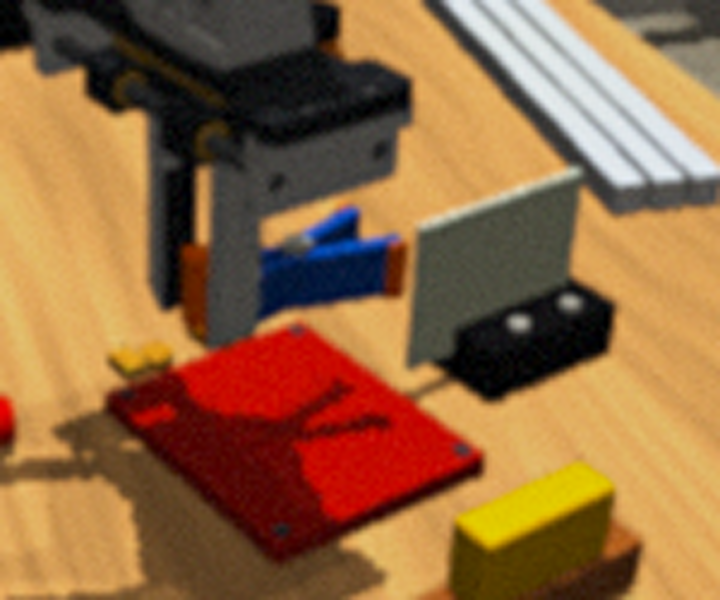

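View pics/top9.png

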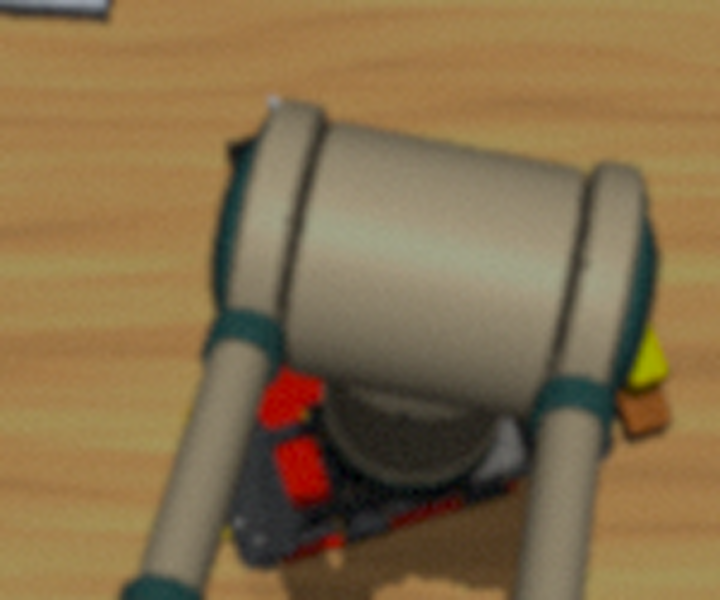

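```bash
python3 - <<'E'
from h import *
t=np.radians(JY);R=np.array([[np.cos(t),np.sin(t)],[-np.sin(t),np.cos(t)]])
im,d=load("side",9);W=cloud("side",im,d);P=(W[...,:2]-J)@R.T;Z=W[...,2]
m=(Z>.1055)&(Z<.118)&(P[...,0]>-.03)&(P[...,0]<.06)&(abs(P[...,1])<.04)&(im.max(-1)>70)
for x in np.arange(-.03,.055,.005):
    mm=m&(P[...,0]>x)&(P[...,0]<x+.005)
    print(round(x+.0025,4),mm.sum(),np.sort(P[mm][:,1]).round(4),Z[mm].round(3).max() if mm.any() else '')
# near face of near jaw, z-dependence
m=(Z>.075)&(Z<.112)&(P[...,0]>.03)&(P[...,0]<.06)&(abs(P[...,1])<.04)
print(m.sum(),P[m].min(0),P[m].max(0),np.percentile(Z[m],[1,99]))
E
```

```text
-0.0275 3 [-0.0104 -0.0091 -0.0086] 0.11
-0.0225 5 [-0.0084 -0.0081 -0.007  -0.0066 -0.0045] 0.11
-0.0175 9 [-0.008  -0.0074 -0.0068 -0.0058 -0.0042  0.0016  0.0037  0.0038  0.0043] 0.11
-0.0125 10 [-0.0088 -0.008  -0.0072 -0.0071  0.0009  0.0041  0.0044  0.0048  0.0074
  0.0085] 0.11
-0.0075 11 [-0.0077 -0.0074 -0.0046 -0.0029 -0.0014 -0.0009 -0.0001  0.0001  0.0034
  0.0035  0.0042] 0.114
-0.0025 15 [-0.0102 -0.0092 -0.0078 -0.0077 -0.0072 -0.0063 -0.0057 -0.0052 -0.0049
 -0.0039 -0.0012 -0.0003  0.0012  0.0026  0.0069] 0.114
0.0025 13 [-0.0102 -0.0099 -0.0087 -0.0086 -0.0082 -0.0056 -0.0053 -0.0044 -0.0036
 -0.0014 -0.      0.0026  0.0046] 0.114
0.0075 10 [-0.0133 -0.0128 -0.0124 -0.0108 -0.0104 -0.0095 -0.0081 -0.0067 -0.0057
  0.0067] 0.11
0.0125 12 [-0.0149 -0.013  -0.0123 -0.0108 -0.0095  0.0037  0.0041  0.0051  0.0081
  0.0084  0.0118  0.0128] 0.11
0.0175 11 [-0.0155 -0.0143 -0.0126 -0.0111 -0.0079  0.005   0.0057  0.0066  0.0079
  0.0104  0.0125] 0.11
0.0225 16 [-0.0172 -0.0156 -0.0153 -0.015  -0.0147 -0.0138 -0.0123 -0.0121 -0.0106
 -0.0086  0.005   0.0064  0.0073  0.0084  0.0122  0.0132] 0.11
0.0275 10 [-0.0176 -0.0176 -0.0156 -0.0155 -0.0151  0.0077  0.0083  0.0098  0.0104
  0.0128] 0.11
0.0325 14 [-0.0195 -0.0188 -0.0183 -0.0177 -0.0163 -0.0149 -0.0131 -0.0126  0.0083
  0.0084  0.0088  0.015   0.0156  0.0192] 0.11
0.0375 16 [-0.0228 -0.0222 -0.0218 -0.0206 -0.0204 -0.0192 -0.0167 -0.0132  0.0092
  0.0092  0.0111  0.0137  0.0171  0.0172  0.018   0.0205] 0.111
0.0425 8 [-0.0234 -0.0222 -0.0166  0.012   0.014   0.015   0.0159  0.0179] 0.11
0.0475 0 [] 
0.0525 0 [] 
115 [ 0.03010361 -0.02439044] [0.04423908 0.02052546] [0.08170238 0.1098954 ]
```

In the side camera the clip's centre line is at jig y of about -1.5 mm, the sheet's mid-plane at about +2.3 mm, and the tips at x of about 41 mm. I'll shift +4 mm in y, lower 38 mm and advance part of the way.

```bash
python3 -m creep '[[[0,0.2,1,0,0,0],[0,0.4,2.2,0,0,0],[0,0.4,3.3,0,0,0],[0,0.4,3.8,0,0,0],[-0.5,0.4,3.8,0,0,0],[-1.2,0.4,3.8,0,0,0],[-1.8,0.4,3.8,0,0,0],[-1.8,0.4,3.8,0,0,0],[-1.8,0.4,3.8,0,0,0]]]' 2.0
cat > m.py <<'E'
from h import *
import sys
k=sys.argv[1]
o=get_obs();t=np.radians(JY);R=np.array([[np.cos(t),np.sin(t)],[-np.sin(t),np.cos(t)]])
print(o['t'],'tcp jig',R@(np.array(o['eef_pos'])[:2]-J),o['force'],o['width'])
im,d=snap("side",k);W=cloud("side",im,d);P=(W[...,:2]-J)@R.T;Z=W[...,2];x0=float(sys.argv[2])
H=hsv(im).astype(int);s=H[...,1]
m=(Z>.066)&(Z<.075)&(s>110)&(P[...,0]>x0-.02)&(P[...,0]<x0+.012)&(abs(P[...,1])<.04)
for x in np.arange(x0-.02,x0+.012,.005):
    mm=m&(P[...,0]>x)&(P[...,0]<x+.005);print(round(x+.0025,4),np.sort(P[mm][:,1]).round(4))
m=(P[...,0]>.06)&(P[...,0]<.19)&(abs(P[...,1])<.012)&(Z>.078)&(Z<.1)&(s<90)
q=P[m];print('sheet',m.sum(),q.min(0),np.median(q,0),q.max(0),'fit',np.polyfit(q[:,0],q[:,1],1),'ztop',np.percentile(Z[m],99))
cv2.imwrite(f"pics/side{k}.png",cv2.resize(im[130:230,250:370][:,:,::-1],(720,600),interpolation=cv2.INTER_CUBIC))
E
python3 m.py 10 .06
```

```text
t: 22.78
eef_pos: [0.5617, -0.0325, 0.072]
ee_rot: [[-0.952, -0.306, -0.0], [-0.306, 0.952, 0.0], [0.0, 0.0, -1.0]]
force: [-0.6, 0.4, -1.2]
width: 0.0326
22.775 tcp jig [-0.03270144  0.00370652] [-0.57747045  0.43669465 -1.24219628] 0.032647723952285615
0.0425 [-0.0157 -0.0131 -0.013  -0.0117 -0.011  -0.0091  0.0093  0.0094  0.0111
  0.0127]
0.0475 [-0.0156 -0.0151 -0.0148 -0.0146 -0.0144 -0.0124 -0.0124 -0.0117 -0.0093
  0.0114  0.0118  0.0121  0.0123  0.0143]
0.0525 [-0.0196 -0.0196 -0.0193 -0.0188 -0.017  -0.0156 -0.0153  0.0116  0.0117
  0.0119  0.015   0.0157]
0.0575 [-0.0208 -0.0204 -0.0201 -0.0201 -0.0194 -0.0188 -0.0171 -0.0146  0.0132
  0.0143  0.0143  0.0161  0.0194]
0.0625 []
0.0675 []
0.0725 [0.0008 0.0017]
sheet 258 [ 0.07112502 -0.0023755 ] [0.12121671 0.00021854] [0.17498156 0.00432456] fit [1.94581452e-03 9.71176867e-05] ztop 0.09739111658326184
```

View pics/side10.png

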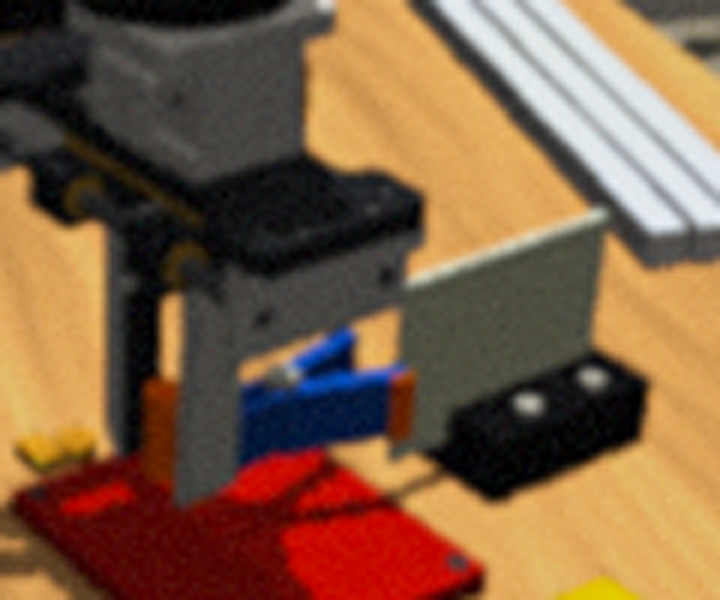

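```bash
python3 - <<'E'
from h import *
t=np.radians(JY);R=np.array([[np.cos(t),np.sin(t)],[-np.sin(t),np.cos(t)]])
im,d=load("side",10);W=cloud("side",im,d);P=(W[...,:2]-J)@R.T
for a,b in((300,325),(380,280),(395,240),(330,310),(405,390),(395,430)):
    u,v=250+a//6,130+b//6;print((a,b),P[v,u].round(4),W[v,u,2].round(4))
E
```

```text
(300, 325) [-0.0417 -0.0762] 0.1517
(380, 280) [-0.0117 -0.0769] 0.1597
(395, 240) [-0.0126 -0.0819] 0.1749
(330, 310) [-0.0299 -0.0761] 0.1543
(405, 390) [ 0.0578 -0.019 ] 0.0633
(395, 430) [ 0.0551 -0.0172] 0.0474
```

The gripper's body is well above the sheet, so I'll shift 2 mm sideways and then advance 28 mm.

```bash
python3 -m creep '[[[0,0.2,0,0,0,0],[0,0.2,0,0,0,0],[-0.4,0.2,0,0,0,0],[-0.8,0.2,0,0,0,0],[-1.2,0.2,0,0,0,0],[-1.6,0.2,0,0,0,0],[-2,0.2,0,0,0,0],[-2.4,0.2,0,0,0,0],[-2.8,0.2,0,0,0,0],[-2.8,0.2,0,0,0,0],[-2.8,0.2,0,0,0,0],[-2.8,0.2,0,0,0,0]]]' 2.0
python3 m.py 11 .087
```

```text
t: 24.32
eef_pos: [0.5877, -0.022, 0.072]
ee_rot: [[-0.952, -0.306, -0.0], [-0.306, 0.952, 0.0], [0.0, 0.0, -1.0]]
force: [0.7, 0.8, -0.4]
width: 0.0325
24.325 tcp jig [-0.00482011  0.00570359] [ 0.73449542  0.83863932 -0.36555411] 0.03252233613253764
0.0695 [-0.0125 -0.0111 -0.0103 -0.01   -0.0079 -0.0071  0.0105  0.0127  0.0139]
0.0745 [-0.0135 -0.0123 -0.0121 -0.012  -0.0113 -0.0106 -0.0097 -0.0072 -0.0069
 -0.004   0.0124  0.0132  0.0135  0.014   0.0147  0.0161]
0.0795 [-0.0179 -0.0161 -0.0154 -0.0149 -0.0129 -0.0126 -0.0115 -0.0113 -0.0091
 -0.0072  0.0136  0.0141  0.0152  0.0183  0.0203]
0.0845 [-0.0199 -0.0187 -0.0176 -0.0175 -0.0175 -0.0168 -0.0161 -0.0142 -0.014
 -0.0124  0.0176  0.0206]
0.0895 []
0.0945 []
0.0995 []
sheet 220 [ 0.07120836 -0.0021382 ] [0.12719004 0.00024091] [0.17529398 0.00410213] fit [ 0.00487741 -0.00023273] ztop 0.09751975039740295
```

View pics/side11.png

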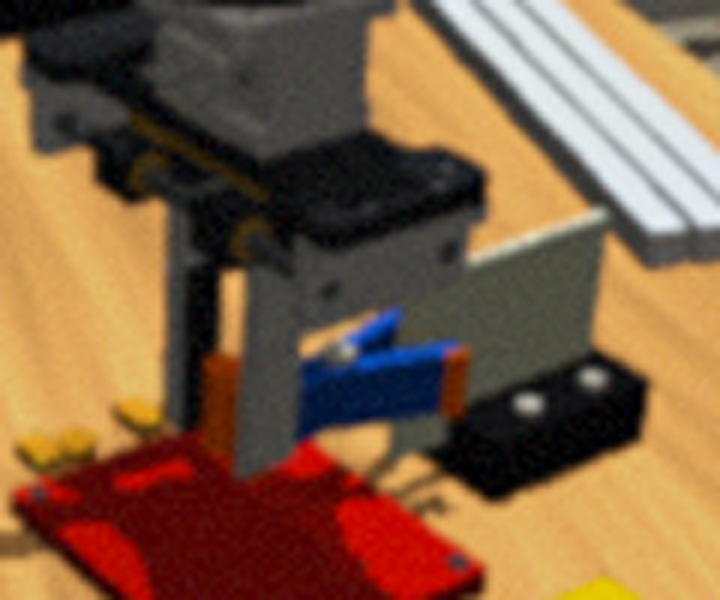

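The jaws straddle the sheet edge. The jaw end is at x of about 88.5 mm, so the tips are about 14 mm past the edge. Their inner faces are each roughly 10 mm from the mid-plane. I'll hold briefly to settle, take one wide check, and hand in.

```bash
python3 -m creep '[[[0,0,0,0,0,0],[0,0,0,0,0,0],[0,0,0,0,0,0],[0,0,0,0,0,0],[0,0,0,0,0,0],[0,0,0,0,0,0]]]' 2.0
python3 - <<'E'
from h import *
im,d=snap("side",12);cv2.imwrite("pics/side12.png",cv2.resize(im[:,:,::-1],(800,600),interpolation=cv2.INTER_CUBIC))
E
```

```text
t: 25.12
eef_pos: [0.5878, -0.022, 0.072]
ee_rot: [[-0.952, -0.306, 0.0], [-0.306, 0.952, 0.0], [-0.0, 0.0, -1.0]]
force: [-0.1, 0.7, -0.1]
width: 0.0329
```

View pics/side12.png

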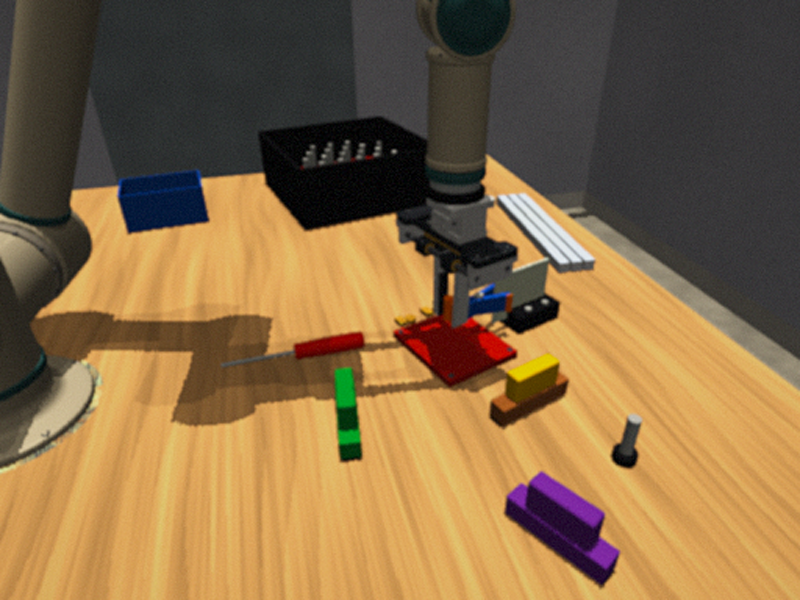

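The plate is clear, the scraper stands on the bench at (530,390), and the screwdriver and standoff haven't moved. The clip is held around the sheet at (490,300).

```bash
python3 -c "
from workcell import *
print(finish_job())"
```

```text
the job is handed in; nothing more can be done
None
```

I handed the job in at about 25 s of the 66 s limit. The clip is held squeezed open around the sheet edge; the hand-in reported no verdict.

**Scraper:** I pushed all four offcuts off the plate in one sweep of the wooden scraper, toward jig +y. They lie on the bench about 95 mm from the plate's centre line. The scraper stands on the bench, released, at jig y of about -0.15 m.

**Clip:** In the last side-camera measurements:
- **Opening:** it is squeezed to 32–33 mm over the posts; the stop is nominally at about 34 mm, so I took the jaws to be fully open.
- **Position:** the tips are about 14 mm past the edge and close to mid-height.
- **Clearance:** the inner jaw faces are roughly 10 mm from the sheet's mid-plane, one on each side. The wrist force reads under 1 N, with no sign of contact.

**Less certain:**
- The two cameras disagree by 2–4 mm across the jig, so I set the final sideways alignment from the side camera alone. The arm blocked the top view there.
- The jar was hidden behind the arm in the last picture. It was last seen standing when I lifted the scraper off the plate, and the later moves stayed well away from it.

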